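Pack the book-survey kit tray

TASK

Pack the kit for the next book survey: put the loupe, the eraser, the wider of the two binder clips and the block of tags, which lie loose beside the wooden tray, into it, each in the recess cut for it - loupe standing in the round one, eraser in the narrow slot, wide clip in the square, tags in the long one - lying flat on the bottom of its recess. Leave the thread spool and the narrow clip where they are.

Things in the scene. Friction and masses are not known exactly. Their poses are not given: they have to be found in the camera images.
- loupe_center (a point): loupe: short black cylinder, 37 mm across, 38 mm tall, standing upright on the table with the lens up. This point is its centre, half-way up; z up.
- eraser_center (a point): eraser: white block in a blue sleeve, 23 x 40 x 13 mm, lying flat. This point is its centre, half-way up; x across its 23 mm, y along its 40 mm, z up.
- wide_clip_center (a point): wide binder clip, lying flat: black wedge-shaped body 41 mm wide (along y), 23 mm deep (along x), 14 mm high; its thin wire handle continues the outline to 32 mm from this point on the +x side (the wire bears nothing and touches nothing). Grasp the body across its 41 mm width. This point is the centre of the black body, 7 mm above its underside; z up.
- tag_block_center (a point): block of blank white tags, 80 x 44 x 9 mm, lying flat. This point is its centre, half-way up; x along its 80 mm, y along its 44 mm, z up.
- spool_center (a point): thread spool: pale wooden spool with cream thread, 31 mm across, 40 mm tall, standing beside the tags, clips and eraser. Not part of the kit. This point is its centre, half-way up.
- narrow_clip_center (a point): narrow binder clip, like the wide one but its black body is only 25 mm wide (along y), 23 mm deep, 14 mm high. Not part of the kit. This point is the centre of the black body, 7 mm above its underside.
- well_round (a point): beech insert plate 84 x 116 x 14 mm, fixed in the tray, with a round recess 54 mm across, 5 mm deep, felt-lined, in the plate's middle. This point: centre of the recess floor, 5 mm below the plate's top, 13 mm above the table; x along the plate's 84 mm, y along its 116 mm, z up. The four plates lie two by two in a shallow tray (190 x 254 mm, rim 20 mm above the table), any plate in any quarter.
- well_slot (a point): beech insert plate 84 x 116 x 14 mm, fixed in the tray, with a narrow rectangular recess 36 mm (x) by 56 mm (y), 5 mm deep, felt-lined, in the plate's middle. This point: centre of the recess floor, 5 mm below the plate's top, 13 mm above the table; x along the plate's 84 mm, y along its 116 mm, z up.
- well_square (a point): beech insert plate 84 x 116 x 14 mm, fixed in the tray, with a square recess 66 x 66 mm, 5 mm deep, felt-lined, in the plate's middle. This point: centre of the recess floor, 5 mm below the plate's top, 13 mm above the table; x along the plate's 84 mm, y along its 116 mm, z up.
- well_long (a point): beech insert plate 84 x 116 x 14 mm, fixed in the tray, with a long rectangular recess 60 mm (x) by 96 mm (y), long sides cut away at the middle for fingers (44 mm along y, to the floor and the plate's edge), 5 mm deep, felt-lined, in the plate's middle. This point: centre of the recess floor, 5 mm below the plate's top, 13 mm above the table; x along the plate's 84 mm, y along its 116 mm, z up.
Not all that is in view belongs to the job. Of the things that look like the part that bears tag_block_center, the larger one is meant.

How it is judged:
At the end, for the whole second after the job is handed in: Loupe, eraser, wide clip and tags each rest flat on the floor of their own recess (height within 3 mm, tilt under 0.1 rad, centre within 14 mm of the recess centre, 26 mm for the clip's body), at rest and released; spool and narrow clip within 25 mm of where they stood (horizontal distance between loupe_center and well_round below 0.014 m and z of loupe_center in the frame of well_round between 0.016 and 0.022 m and angle between each of loupe_center, eraser_center, wide_clip_center, tag_block_center's own z axis and vertical below 0.1 rad and linear speed of each of loupe, eraser, wide_clip, tag_block below 0.02 m/s and horizontal distance between eraser_center and well_slot below 0.014 m and z of eraser_center in the frame of well_slot between 0.0035 and 0.0095 m and horizontal distance between wide_clip_center and well_square below 0.026 m and z of wide_clip_center in the frame of well_square between 0.004 and 0.01 m and horizontal distance between tag_block_center and well_long below 0.014 m and z of tag_block_center in the frame of well_long between 0.0015 and 0.0075 m and distance of each of spool_center, narrow_clip_center from where it was at the start of the episode below 0.025 m); the robot touches nothing.
It fails at once if the thread spool is moved by more than 25 mm (distance of spool_center from where it was at the start of the episode above 0.025 m).
It fails at once if the narrow clip is moved by more than 25 mm (distance of narrow_clip_center from where it was at the start of the episode above 0.025 m).
It also fails if it takes over 96 s, if anything falls off the work surface, if the arm or the gripper's body presses on something with over 40 N, if the wrist force passes 120 N, or if a joint passes its speed limit or range.

ROBOT

A 6-joint arm with a two-finger parallel gripper is mounted at the origin on a cart in front of the work surface, level with it; the furniture and walls round the work are solid. World frame = base frame: x ahead of the robot, y to its left, z up, the work surface at z = 0. Lengths are in m, angles in rad, forces in N, time in s.
With the tool pointing down it reaches from about 0.3 to 0.775 m from the base axis. Payload 14.6 kg.
Tool frame: the origin (TCP) lies midway between the tips of the shut fingers; the grasp point (between the pads) lies 19 mm behind it (ctrl.pinch_z is the distance from the TCP to the grasp point, in m); z points along the fingers, y is the line along which they close (so a half turn about z gives the same grasp; the last joint's range is limited). The gripper opens to 94 mm and grips with 3 to 60 N. Pads are 16 mm wide; open, the fingers measure 119 mm over their backs; the gripper's body (75 mm by 177 mm) begins 78 mm behind the grasp point.
Start: joints at [-1.178, 0.3, 1.521, -0, 1.321, -0.067], TCP at [0.244, -0.493, 0.205] pointing down, gripper open.
Joint ranges: [-3.03, 3.03], [-0.79, 2.21], [0.23, 2.52], [-1.04, 4.18], [0, 3.07], [-2.55, 2.55]. Speed limits (rad/s): [2.22, 2.22, 2.57, 3.14, 3.14, 3.14].

INTERFACE

Orientations are given as [roll, pitch, yaw] about the fixed x, y, z axes, in that order (R = Rz(yaw) Ry(pitch) Rx(roll)).
In Python, from station import ctrl gives the robot as it stands.
- The arm moves only by the tool jog_arm, never from a script. Its argument "motion" is a list of rows, each a list of 7 numbers: the shift along the tool's x, y, z in m, then the turn, a rotation vector about the tool's x, y, z in rad, then the opening, from -1 (shut) to 1 (fully open). In form: [[tx, ty, tz, rx, ry, rz, gripper], ...]. A call has 1 to 5 rows; each row shifts and turns the commanded pose from where the row before left it, along the tool's axes as they then stand; what a row does not reach is not made up. A row lasts 1/10 s, in which the tool goes at most 50 mm and 8.59 degrees, less where a joint would pass 70% of its speed; a pose out of reach is approached as far as the arm can. A call is refused whole if a number of a shift passes 0.05 or a number of a turn 0.15, either way. A call with a gripper value outside its range is refused whole. The fingers move at their own pace and stop on an object; "squeeze" is the grip in N (left out, the last holds). Time passes only in rows, so rows that do not move let the fingers close. It gives the time, the measured TCP pose, the force, the opening and the grip force at its end, in the units of the state.
- ctrl.get_obs(): the state, without advancing time (a new reading comes with each control period).
- ctrl.camera(name): name is "side" or "top" or "wrist"; returns the picture (480x640x3 uint8, red, green, blue); there is no depth.
- ctrl.camera_model(name): a dict with "intrinsics" (3x3 intrinsics, pixels), "k1" (the pictures are not rectified: a ray, as slopes to the right and down, at radius r is drawn at 1 + k1 r^2 times it, then the intrinsics apply), "rvec" (rotation vector, rad) and "tvec" (3), from world to camera coordinates, as OpenCV has them. Camera axes: x right, y down, z forward; pixel columns grow to the right and rows downward; lengths in m; the calibration is good to about 2 mm. A picture is of the moment at which its call begins: read the wrist's pose just before it. camera_model takes no time and is no camera call; for the wrist camera it gives the pose at the moment of the call.
- ctrl.hand_in(): hands the job in; it is judged then, once.
The state is a dict: "time_s": time; "qpos": joint angles; "joint_vel": joint speeds; "tau": joint torques, N m; "ee_pos": TCP position; "eef_rot": TCP orientation; "force": force on the tool from outside, world axes, zero at the start; "moment": the same for the moment, N m; "grip_width": finger opening in m; "grip_force": force on a finger pad.
Only numpy, scipy, OpenCV 4.12 (cv2) and the standard library are available. Lean on these libraries where they do the work, as an engineer would, in place of code of your own. Each camera call takes 0.05 s, during which the arm holds its last target. There are 200 camera calls.

## Working session

There is one attempt and no reset: what is moved stays moved. The work goes in short steps, Python scripts to look and compute and a tool call to move; the robot and the scene stay as the last step left them, time stands still between calls to the robot, and variables do not carry over. Pictures are saved under pics/ and viewed, at most 14 in all, crops included, and the job is handed in when it is done.

Besides the shell and the picture viewer there is one more tool, called after "Emit:" in YAML: its name, and indented under it one key for each argument. jog_arm: Moves the arm, as the interface text tells. Its arguments: {"type":"object","properties":{"motion":{"type":"array"},"squeeze":{"type":"number"}},"required":["motion"]}

```bash
ls; mkdir -p pics; cat > h.py <<'E'
import numpy as np, cv2
from station import ctrl
from scipy.spatial.transform import Rotation as R
def save(im,n): cv2.imwrite('pics/'+n,im[:,:,::-1])
def ray(m,px):
    K=np.array(m['intrinsics']);k1=m['k1'];p=np.atleast_2d(np.array(px,float))
    d=(p-K[[0,1],[2,2]])/K[[0,1],[0,1]]
    u=d.copy()
    for _ in range(20): u=d/(1+k1*(u**2).sum(1,keepdims=True))
    Rm=cv2.Rodrigues(np.array(m['rvec'],float))[0];t=np.array(m['tvec']).ravel()
    return -Rm.T@t,(Rm.T@np.c_[u,np.ones(len(u))].T).T
def plane(m,px,z):
    c,d=ray(m,px); return c+d*((z-c[2])/d[:,2:])
def proj(m,P):
    K=np.array(m['intrinsics']);Rm=cv2.Rodrigues(np.array(m['rvec'],float))[0]
    q=(Rm@np.atleast_2d(P).T).T+np.array(m['tvec']).ravel();u=q[:,:2]/q[:,2:]
    u=u*(1+m['k1']*(u**2).sum(1,keepdims=True));return u*K[[0,1],[0,1]]+K[[0,1],[2,2]]
E
python3 - <<'E'
from h import *
for n in ['top','side']:
    im=ctrl.camera(n);save(im,n+'0.png');np.save(n+'.npy',im)
    m=ctrl.camera_model(n);print(n,ray(m,[320,240]),m['k1'],m['intrinsics'])
    if n=='top':print(plane(m,[[0,0],[640,0],[0,480],[640,480]],0).round(3))
o=ctrl.get_obs();print(o['ee_pos'],o['eef_rot'],o['grip_width'])
E
```

```text
pics
top (array([ 0.39518265, -0.02312609,  0.96510087]), array([[ 0.16117618, -0.01868121, -0.986775  ]])) 0.03004630644447943 [[533.47422539   0.         316.46284474]
 [  0.         533.47422539 241.47840121]
 [  0.           0.           1.        ]]
[[ 1.019  0.576  0.   ]
 [ 1.031 -0.667  0.   ]
 [ 0.144  0.494  0.   ]
 [ 0.142 -0.584  0.   ]]
side (array([ 0.45207729, -0.81637938,  0.47986524]), array([[ 0.12579442,  0.8697889 , -0.47723331]])) 0.019728088730709425 [[510.92248689   0.         320.84329798]
 [  0.         510.92248689 245.25730451]
 [  0.           0.           1.        ]]
[ 0.24396946 -0.49267243  0.20497257] [-3.14062882e+00 -7.36614860e-05  4.59782912e-01] 0.09389444542697882
```

View pics/top0.png

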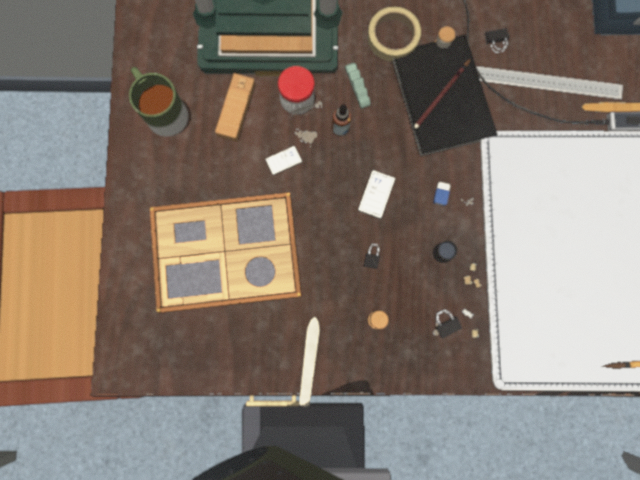

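View pics/side0.png

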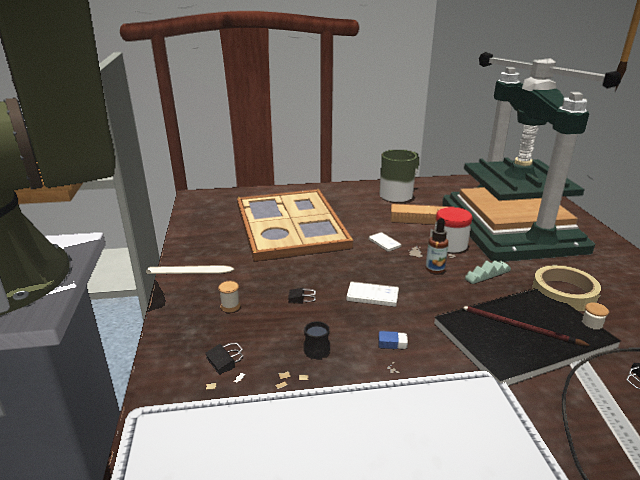

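The top view shows the loose parts: tags (377,193), eraser (442,194), loupe (445,252), narrow clip (373,256), wide clip (447,323) and spool (378,320). The tray recesses are slot (190,231), square (255,224), long (193,279) and round (260,271). The small white block at (284,160) is a decoy. The side view shows the same layout with nothing stacked.

```bash
cat > meas.py <<'E'
from h import *
im=np.load('top.npy');m=ctrl.camera_model('top')
hsv=cv2.cvtColor(im,cv2.COLOR_RGB2HSV);H,S,V=[hsv[...,i].astype(int) for i in range(3)]
def comp(mask,seed,rad=45):
    x,y=seed;w=np.zeros(mask.shape,np.uint8);w[y-rad:y+rad,x-rad:x+rad]=mask[y-rad:y+rad,x-rad:x+rad]
    n,l,st,c=cv2.connectedComponentsWithStats(w)
    if n<2:return None
    i=1+np.argmax([st[k,4]-20*np.hypot(*(c[k]-seed)) for k in range(1,n)])
    return (l==i).astype(np.uint8)
def rect(mask,z,name):
    if mask is None: print(name,'none');return
    c=max(cv2.findContours(mask,0,cv2.CHAIN_APPROX_NONE)[0],key=cv2.contourArea)[:,0].astype(float)
    P=plane(m,c,z)[:,:2]
    (cx,cy),(w,h),a=cv2.minAreaRect((P*1000).astype(np.float32))
    if w<h:w,h,a=h,w,a+90
    print(name,'c',round(cx,1),round(cy,1),'size',round(w,1),round(h,1),'longaxis deg',round((a+90)%180-90,1))
    return P
for s in [(377,193),(442,194),(445,252),(373,256),(447,323),(378,320),(284,160)]:print(s,im[s[1],s[0]])
rect(comp(((V>150)&(S<60)).astype(np.uint8),(377,193)),.009,'tags')
rect(comp((((V>150)&(S<60))|((H>100)&(H<130)&(S>90)&(V>60))).astype(np.uint8),(442,194),20),.013,'eraser')
rect(comp(((H>100)&(H<130)&(S>90)&(V>60)).astype(np.uint8),(442,194),20),.013,'sleeve')
dark=((V<50)).astype(np.uint8);print(im[256,360],im[340,420])
rect(comp(dark,(445,252),20),.02,'loupe')
rect(comp(dark,(373,256),18),.01,'narrow');rect(comp(dark,(447,323),22),.01,'wide')
rect(comp(((V>130)&(S>60)&(H<25)).astype(np.uint8),(378,320),20),.04,'spool')
grey=((S<70)&(V>50)&(V<170)).astype(np.uint8)
for n,s in dict(slot=(190,231),square=(255,224),long=(193,279),round=(260,271)).items():rect(comp(grey,s,36),.018,n)
E
python3 meas.py
python3 - <<'E'
from h import *
im=np.load('top.npy')
save(cv2.resize(im[170:350,350:480],None,fx=3.3,fy=3.3,interpolation=cv2.INTER_CUBIC),'crop1.png')
E
```

```text
(377, 193) [244 243 238]
(442, 194) [ 92 117 164]
(445, 252) [ 92  96 106]
(373, 256) [63 59 56]
(447, 323) [64 62 60]
(378, 320) [222 170 112]
(284, 160) [243 243 237]
tags c 638.7 -145.2 size 82.5 46.0 longaxis deg -20.1
eraser c 640.2 -265.1 size 39.2 23.6 longaxis deg -14.3
sleeve c 632.8 -263.1 size 23.9 22.3 longaxis deg -14.3
[87 69 59] [83 72 63]
loupe c 524.1 -252.4 size 31.8 16.0 longaxis deg 26.2
narrow none
wide none
spool c 409.2 -140.3 size 34.5 30.6 longaxis deg -89.9
slot c 565.4 193.4 size 54.0 34.1 longaxis deg -83.3
square c 578.7 76.2 size 65.1 64.5 longaxis deg -83.1
long c 479.9 183.6 size 93.3 58.1 longaxis deg -83.5
round c 493.7 66.5 size 51.5 50.0 longaxis deg -89.8
```

View pics/crop1.png

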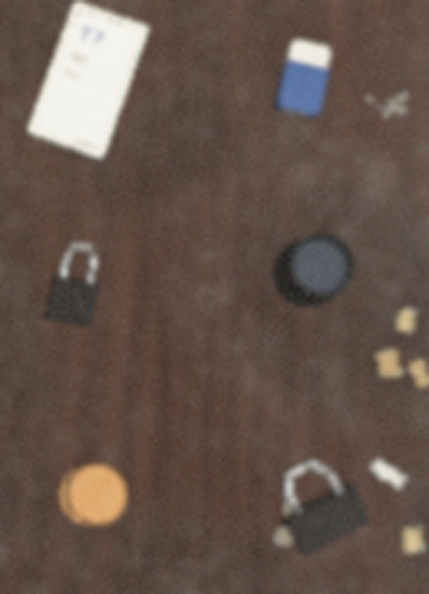

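The crop shows both clips, the loupe and the spool clearly. The wide clip body has corners at about (282,520), (355,485), (370,522) and (302,553), with its handle pointing up-left. The loupe lens centre is at (321,265).

```bash
cat >> h.py <<'E'
def plan(xyz,close_deg,n=None,step=.045):
    """rows from the present pose, straight line + even turn"""
    o=ctrl.get_obs();p=np.array(o['ee_pos']);R0=R.from_euler('xyz',o['eef_rot'])
    y=R0.as_matrix()[:,1];tgt=np.radians(close_deg)
    k=[tgt+np.pi*j for j in (-2,-1,0,1,2)];a=np.arctan2(y[1],y[0])
    a2=min(k,key=lambda q:abs(q-a))
    ty=np.array([np.cos(a2),np.sin(a2),0]);tz=np.array([0,0,-1.]);R1=R.from_matrix(np.c_[np.cross(ty,tz),ty,tz])
    rv=(R0.inv()*R1).as_rotvec();d=np.array(xyz)-p
    n=n or int(max(np.ceil(np.abs(rv).max()/.148),np.ceil(np.linalg.norm(d)/step),1))
    print('pos',p.round(4),'close',round(np.degrees(a),1),'->',round(np.degrees(a2),1),'q',np.round(o['qpos'],2),'t',o['time_s'],'n',n)
    Rc=R0
    for i in range(n):
        print([*np.round(Rc.inv().apply(d/n),4).tolist(),*np.round(rv/n,4).tolist()]);Rc=Rc*R.from_rotvec(rv/n)
E
python3 - <<'E'
from h import *
m=ctrl.camera_model('top');f=lambda c:np.array(c)/3.3+[350,170]
for n,c,z in [('wide',[(282,520),(355,485),(370,522),(302,553)],.012),('narrow',[(55,278),(98,287),(90,325),(45,318)],.012),('loupe',[(321,265)],.038)]:
    P=plane(m,f(c),z)[:,:2]*1000
    print(n,P.mean(0).round(1))
    if len(P)>1:
        for i in range(4):
            d=P[(i+1)%4]-P[i];print('  ',np.linalg.norm(d).round(1),np.degrees(np.arctan2(d[1],d[0])).round(1))
# side view: loupe top & wide clip check by projection of top-derived centres
s=ctrl.camera_model('side')
print(proj(s,[[.425,-.257,.007],[.638,-.145,.0045],[.640,-.265,.0065]]).round(0))
plan((.42,-.26,.08),-65)
E
```

```text
wide [ 395.1 -269.2]
   44.0 -64.9
   20.8 -159.8
   40.4 114.0
   20.0 30.1
narrow [ 512.  -134.5]
   23.9 -101.8
   21.4 167.2
   24.8 81.3
   22.7 -14.6
loupe [ 529.  -264.4]
[[243. 350.]
 [374. 294.]
 [395. 340.]]
pos [ 0.244  -0.4927  0.205 ] close -63.7 -> -65.0 q [-1.18  0.3   1.52  0.    1.32 -0.07] t 0.1 n 8
[0.0326, -0.0163, 0.0156, -0.0001, -0.0, 0.0029]
[0.0326, -0.0164, 0.0156, -0.0001, -0.0, 0.0029]
[0.0325, -0.0165, 0.0156, -0.0001, -0.0, 0.0029]
[0.0325, -0.0166, 0.0156, -0.0001, -0.0, 0.0029]
[0.0324, -0.0167, 0.0156, -0.0001, -0.0, 0.0029]
[0.0324, -0.0168, 0.0156, -0.0001, -0.0, 0.0029]
[0.0323, -0.0169, 0.0156, -0.0001, -0.0, 0.0029]
[0.0323, -0.017, 0.0156, -0.0001, -0.0, 0.0029]
```

Emit:
jog_arm:
  motion:
    - [0.0335,-0.019,0.015,0,0,0.005,0.5]
    - [0.0335,-0.019,0.015,0,0,0.005,0.5]
    - [0.0335,-0.019,0.015,0,0,0.005,0.5]
    - [0.0335,-0.019,0.015,0,0,0.005,0.5]
    - [0.0335,-0.019,0.015,0,0,0.005,0.5]

```text
time_s: 0.6
ee_pos: [0.3541, -0.333, 0.1298]
eef_rot: [-3.141, 0.0, 0.434]
force: [0.5, -1.7, 0.2]
grip_width: 0.0704
grip_force: 0.0
```

Emit:
jog_arm:
  motion:
    - [0.0335,-0.019,0.015,0,0,0.005,0.5]
    - [0.0335,-0.019,0.015,0,0,0.005,0.5]
    - [0,0,0,0,0,0,0.5]

```text
time_s: 0.9
ee_pos: [0.3993, -0.2684, 0.0985]
eef_rot: [-3.138, 0.001, 0.428]
force: [0.3, -0.5, 0.2]
grip_width: 0.0707
grip_force: 0.0
```

```bash
python3 - <<'E'
from h import *
plan((.395,-.269,.0065),-65.5)
im=ctrl.camera('wrist');save(im,'w1.png')
print(proj(ctrl.camera_model('wrist'),[[.395,-.269,.014],[.385,-.251,.014]]))
E
```

```text
pos [ 0.3993 -0.2684  0.0985] close -65.5 -> -65.5 q [-0.67  0.27  1.82  0.    1.05  0.47] t 0.9 n 3
[-0.0014, -0.0003, 0.0307, -0.0011, 0.0004, 0.0002]
[-0.0014, -0.0004, 0.0307, -0.0011, 0.0004, 0.0002]
[-0.0014, -0.0004, 0.0307, -0.0011, 0.0004, 0.0002]
[[315.02379171 249.17573457]
 [283.28862921 251.56966332]]
```

View pics/w1.png

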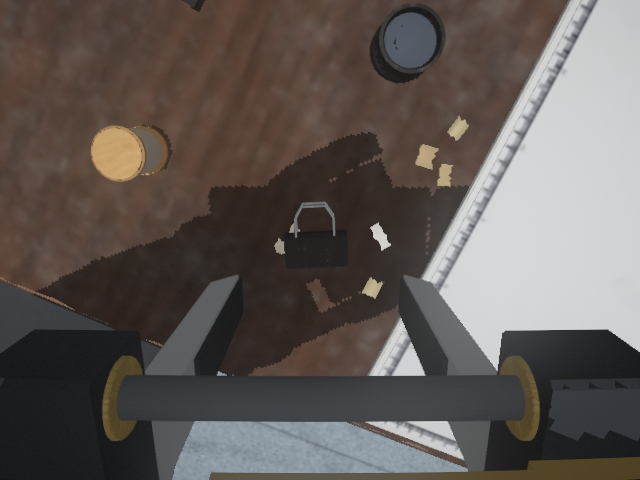

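The wrist view shows the wide clip body centred at (316,250), square to the fingers. That matches the prediction.

Emit:
jog_arm:
  motion:
    - [-0.0014,0,0.031,0,0,0,0.5]
    - [-0.0014,0,0.031,0,0,0,0.5]
    - [-0.0014,0,0.03,0,0,0,0.5]
    - [0,0,0,0,0,0,0.5]
  squeeze: 20

```text
time_s: 1.35
ee_pos: [0.3927, -0.2733, 0.0059]
eef_rot: [-3.137, 0.002, 0.424]
force: [0.1, -0.8, 0.8]
grip_width: 0.0706
grip_force: 0.0
```

Emit:
jog_arm:
  motion:
    - [0,0,0,0,0,0,-1]
    - [0,0,0,0,0,0,-1]
    - [0,0,0,0,0,0,-1]
    - [0,0,0,0,0,0,-1]

```text
time_s: 1.75
ee_pos: [0.3951, -0.274, 0.0094]
eef_rot: [3.14, -0.001, 0.425]
force: [-0.2, -0.1, -0.7]
grip_width: 0.0425
grip_force: 0.1
```

Emit:
jog_arm:
  motion:
    - [0,0,0.0025,0,0,0,0.2]
    - [0,0,0,0,0,0,0.2]
    - [0,0,0,0,0,0,-1]
    - [0,0,0,0,0,0,-1]
    - [0,0,0,0,0,0,-1]

```text
time_s: 2.25
ee_pos: [0.3947, -0.2737, 0.0059]
eef_rot: [-3.142, 0.0, 0.425]
force: [-0.1, -0.3, -0.0]
grip_width: 0.0408
grip_force: 20.0
```

Emit:
jog_arm:
  motion:
    - [0,0,0,0,0,0,-1]
    - [0,0,0,0,0,0,-1]
    - [0,0,-0.02,0,0,0,-1]
    - [0,0,-0.04,0,0,0,-1]
    - [0,0,0,0,0,0,-1]

```text
time_s: 2.75
ee_pos: [0.3964, -0.275, 0.0699]
eef_rot: [3.136, -0.003, 0.425]
force: [0.1, -1.2, -1.2]
grip_width: 0.0408
grip_force: 20.0
```

```bash
python3 - <<'E'
from h import *
plan((.5787,.0762,.09),-84)
plan((.5787,.0762,.09),6.5)
E
```

```text
pos [ 0.3964 -0.275   0.0699] close -65.7 -> -84.0 q [-0.68  0.31  1.85 -0.    0.97  0.46] t 2.75 n 9
[0.0345, -0.0272, -0.0023, 0.0006, -0.0004, 0.0356]
[0.0336, -0.0284, -0.0023, 0.0006, -0.0004, 0.0356]
[0.0325, -0.0296, -0.0023, 0.0006, -0.0004, 0.0356]
[0.0315, -0.0307, -0.0023, 0.0006, -0.0004, 0.0356]
[0.0303, -0.0318, -0.0023, 0.0006, -0.0004, 0.0356]
[0.0292, -0.0329, -0.0023, 0.0006, -0.0004, 0.0356]
[0.028, -0.0339, -0.0023, 0.0006, -0.0004, 0.0356]
[0.0268, -0.0349, -0.0023, 0.0006, -0.0004, 0.0356]
[0.0255, -0.0358, -0.0022, 0.0006, -0.0004, 0.0356]
pos [ 0.3964 -0.275   0.0699] close -65.7 -> 6.5 q [-0.68  0.31  1.85 -0.    0.97  0.46] t 2.75 n 9
[0.0345, -0.0272, -0.0023, 0.0008, 0.0001, -0.1399]
[0.038, -0.0221, -0.0023, 0.0008, 0.0001, -0.1399]
[0.0407, -0.0166, -0.0022, 0.0008, 0.0001, -0.1399]
[0.0426, -0.0108, -0.0022, 0.0008, 0.0001, -0.1399]
[0.0437, -0.0047, -0.0022, 0.0008, 0.0001, -0.1399]
[0.0439, 0.0014, -0.0022, 0.0008, 0.0001, -0.1399]
[0.0433, 0.0075, -0.0022, 0.0008, 0.0001, -0.1399]
[0.0418, 0.0135, -0.0022, 0.0008, 0.0001, -0.1399]
[0.0395, 0.0192, -0.0022, 0.0008, 0.0001, -0.1399]
```

Emit:
jog_arm:
  motion:
    - [0.0345,-0.027,-0.0025,0,0,0.0355,-1]
    - [0.0335,-0.0285,-0.0025,0,0,0.0355,-1]
    - [0.0325,-0.0295,-0.0025,0,0,0.0355,-1]
    - [0.0315,-0.0305,-0.0025,0,0,0.0355,-1]
    - [0.0305,-0.032,-0.0025,0,0,0.0355,-1]

```text
time_s: 3.25
ee_pos: [0.4966, -0.077, 0.0782]
eef_rot: [-3.142, 0.0, 0.246]
force: [0.1, -0.4, -0.2]
grip_width: 0.0406
grip_force: 20.0
```

Emit:
jog_arm:
  motion:
    - [0.029,-0.033,-0.0025,0,0,0.0355,-1]
    - [0.028,-0.034,-0.0025,0,0,0.0355,-1]
    - [0.027,-0.035,-0.0025,0,0,0.0355,-1]
    - [0.0255,-0.036,-0.0025,0,0,0.0355,-1]
    - [0,0,0,0,0,0,-1]

```text
time_s: 3.75
ee_pos: [0.5783, 0.0819, 0.088]
eef_rot: [-3.141, -0.001, 0.108]
force: [0.5, -0.4, 0.1]
grip_width: 0.0409
grip_force: 20.0
```

```bash
python3 - <<'E'
from h import *
plan((.5757,.0762,.0215),-84)
im=ctrl.camera('wrist');save(im,'w2.png')
E
```

```text
pos [0.5783 0.0819 0.088 ] close -83.8 -> -84.0 q [0.08 0.49 1.54 0.   1.11 1.54] t 3.75 n 2
[-0.0016, 0.0027, 0.0332, -0.0002, -0.0004, 0.0016]
[-0.0016, 0.0027, 0.0332, -0.0002, -0.0004, 0.0016]
```

View pics/w2.png

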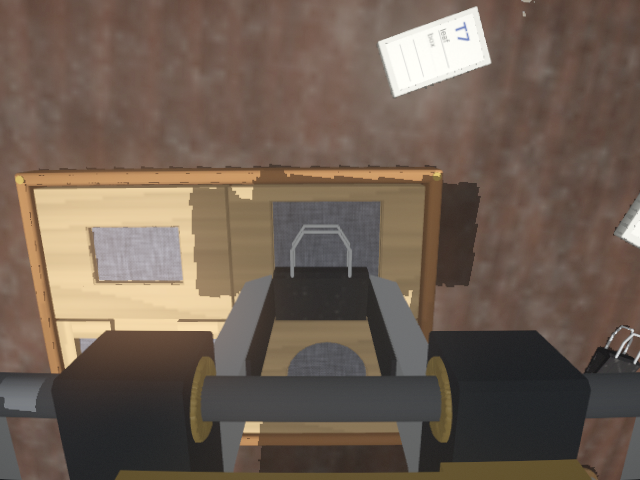

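The wrist view shows the clip held level above the square recess at about (325,240).

Emit:
jog_arm:
  motion:
    - [-0.0015,0.0025,0.03,0,0,0,-1]
    - [-0.0015,0.0025,0.025,0,0,0,-1]
    - [0,0,0.01,0,0,0,-1]
    - [0,0,0,0,0,0,-1]
    - [0,0,0,0,0,0,-1]

```text
time_s: 4.3
ee_pos: [0.5751, 0.0723, 0.0243]
eef_rot: [3.142, -0.001, 0.105]
force: [-0.3, -0.3, 1.1]
grip_width: 0.0405
grip_force: 20.0
```

Emit:
jog_arm:
  motion:
    - [0,-0.0035,0.002,0,0,0,-1]
    - [0,0,0.002,0,0,0,-1]
    - [0,0,0,0,0,0,-1]

```text
time_s: 4.6
ee_pos: [0.5743, 0.0763, 0.0197]
eef_rot: [-3.142, -0.0, 0.106]
force: [0.7, 0.0, 0.1]
grip_width: 0.0407
grip_force: 20.0
```

Emit:
jog_arm:
  motion:
    - [0,0,0,0,0,0,0.1]
    - [0,0,0,0,0,0,0.1]
    - [0,0,-0.03,0,0,0,0.1]
    - [0,0,-0.05,0,0,0,0.1]
    - [0,0,0,0,0,0,0.1]

```text
time_s: 5.1
ee_pos: [0.5771, 0.0763, 0.1058]
eef_rot: [3.141, -0.01, 0.105]
force: [0.6, 0.4, -0.4]
grip_width: 0.0517
grip_force: 0.0
```

```bash
python3 - <<'E'
from h import *
plan((.529,-.264,.1),-70)
im=ctrl.camera('top');save(cv2.resize(im[140:320,130:390],None,fx=2.5,fy=2.5,interpolation=cv2.INTER_CUBIC),'t2.png')
E
```

```text
pos [0.5771 0.0763 0.1058] close -84.0 -> -70.0 q [ 0.07  0.46  1.54 -0.    1.13  1.53] t 5.1 n 8
[-0.0105, 0.0417, 0.0006, 0.0002, -0.0012, -0.0305]
[-0.0117, 0.0413, 0.0006, 0.0002, -0.0012, -0.0305]
[-0.013, 0.041, 0.0006, 0.0002, -0.0012, -0.0305]
[-0.0142, 0.0405, 0.0007, 0.0002, -0.0012, -0.0305]
[-0.0154, 0.0401, 0.0007, 0.0002, -0.0012, -0.0305]
[-0.0167, 0.0396, 0.0007, 0.0002, -0.0012, -0.0305]
[-0.0178, 0.0391, 0.0007, 0.0002, -0.0012, -0.0305]
[-0.019, 0.0385, 0.0007, 0.0002, -0.0012, -0.0305]
```

View pics/t2.png

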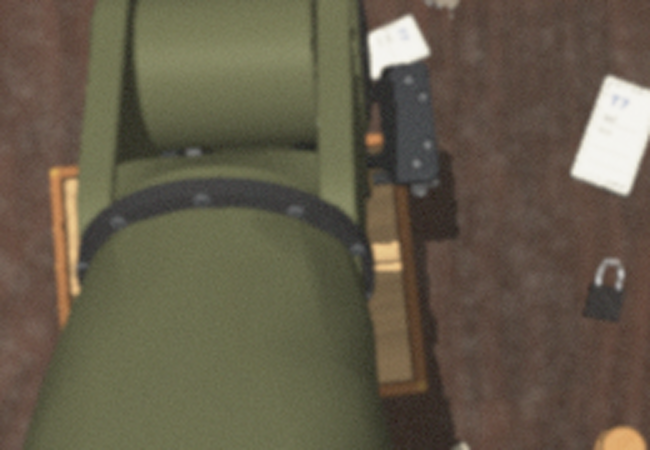

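The arm hides the tray in this view, so I'll check the clip later. Loupe next.

Emit:
jog_arm:
  motion:
    - [-0.0105,0.0415,0,0,-0.001,-0.03,0.4]
    - [-0.0115,0.0415,0,0,-0.001,-0.03,0.4]
    - [-0.013,0.041,0,0,-0.001,-0.03,0.4]
    - [-0.014,0.0405,0,0,-0.001,-0.03,0.4]
    - [-0.0155,0.04,0,0,-0.001,-0.03,0.4]

```text
time_s: 5.65
ee_pos: [0.5433, -0.138, 0.0986]
eef_rot: [-3.14, 0.006, 0.257]
force: [1.3, -0.2, 0.0]
grip_width: 0.0657
grip_force: 0.0
```

Emit:
jog_arm:
  motion:
    - [-0.0165,0.0395,0,0,-0.001,-0.03,0.4]
    - [-0.018,0.039,0,0,-0.001,-0.03,0.4]
    - [-0.019,0.0385,0,0,-0.001,-0.03,0.4]
    - [0,0,0,0,0,0,0.4]
    - [0,0,0,0,0,0,0.4]

```text
time_s: 6.15
ee_pos: [0.5252, -0.2642, 0.0987]
eef_rot: [-3.139, 0.009, 0.343]
force: [0.2, 0.4, 0.5]
grip_width: 0.0659
grip_force: 0.0
```

```bash
python3 - <<'E'
from h import *
plan((.529,-.264,.012),-70)
im=ctrl.camera('wrist');save(im,'w3.png')
print(proj(ctrl.camera_model('wrist'),[[.529,-.264,.038]]))
t=ctrl.camera('top');np.save('top2.npy',t);save(cv2.resize(t[180:320,140:310],None,fx=3.5,fy=3.5,interpolation=cv2.INTER_CUBIC),'t3.png')
E
```

```text
pos [ 0.5252 -0.2642  0.0987] close -70.3 -> -70.0 q [-0.53  0.49  1.51 -0.01  1.14  0.7 ] t 6.15 n 2
[0.0022, 0.0007, 0.0433, -0.0012, 0.0044, -0.0028]
[0.002, 0.0006, 0.0433, -0.0012, 0.0044, -0.0028]
[[322.23143348 250.0567493 ]]
```

View pics/w3.png

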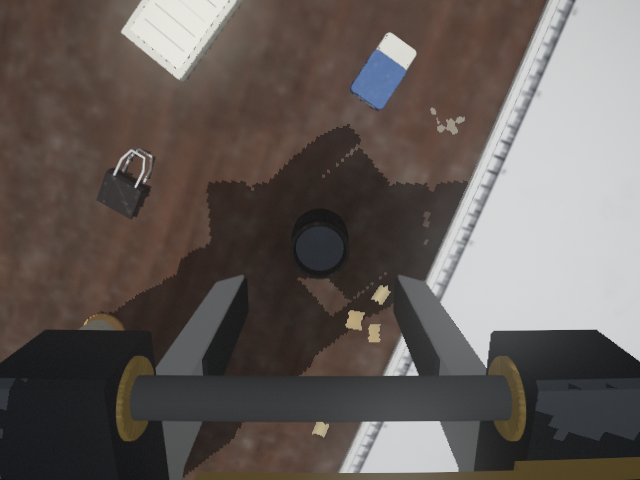

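View pics/t3.png

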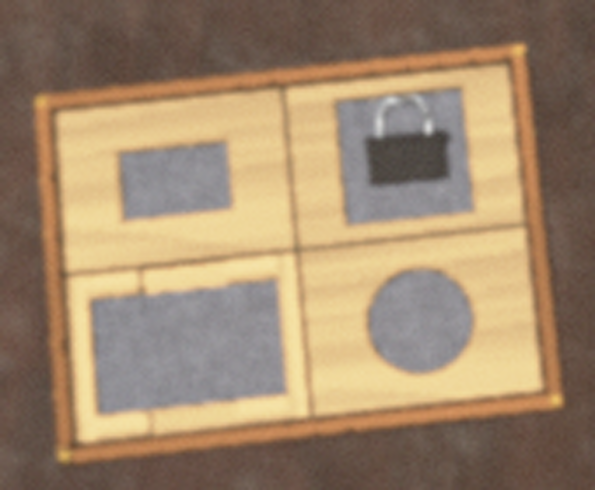

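The clip lies flat in the square recess. The loupe lens is centred at (320,247), as predicted.

Emit:
jog_arm:
  motion:
    - [0.002,0.0005,0.043,-0.001,0.0045,0,0.4]
    - [0.002,0.0005,0.041,-0.001,0.0045,0,0.4]
    - [0,0,0,0,0,0,0.4]
    - [0,0,0,0,0,0,-1]
    - [0,0,0,0,0,0,-1]

```text
time_s: 6.75
ee_pos: [0.5307, -0.2636, 0.0182]
eef_rot: [3.138, -0.003, 0.346]
force: [-0.2, -0.2, -0.9]
grip_width: 0.0533
grip_force: 0.0
```

Emit:
jog_arm:
  motion:
    - [0,0,0,0,0,0,-1]
    - [0,0,0,0,0,0,-1]
    - [0,0,0,0,0,0,-1]

```text
time_s: 7.05
ee_pos: [0.53, -0.2638, 0.0171]
eef_rot: [3.139, -0.002, 0.345]
force: [-1.1, 0.7, 7.3]
grip_width: 0.0349
grip_force: 20.1
```

Emit:
jog_arm:
  motion:
    - [0,0,-0.02,0,0,0,-1]
    - [0,0,-0.05,0,0,0,-1]
    - [0,0,0,0,0,0,-1]

```text
time_s: 7.35
ee_pos: [0.5319, -0.2649, 0.0923]
eef_rot: [3.133, -0.007, 0.345]
force: [0.9, -0.6, 0.0]
grip_width: 0.0352
grip_force: 20.0
```

```bash
python3 - <<'E'
from h import *
plan((.494,.0665,.09),-84)
im=ctrl.camera('side');save(im,'s2.png')
E
```

```text
pos [ 0.5319 -0.2649  0.0923] close -70.2 -> -84.0 q [-0.52  0.5   1.52  0.    1.11  0.7 ] t 7.35 n 8
[0.0096, -0.0406, 0.0, 0.0009, -0.001, 0.0301]
[0.0083, -0.0409, 0.0, 0.0009, -0.001, 0.0301]
[0.0071, -0.0411, 0.0001, 0.0009, -0.001, 0.0301]
[0.0059, -0.0413, 0.0001, 0.0009, -0.001, 0.0301]
[0.0046, -0.0414, 0.0001, 0.0009, -0.001, 0.0301]
[0.0034, -0.0416, 0.0002, 0.0009, -0.001, 0.0301]
[0.0021, -0.0416, 0.0002, 0.0009, -0.001, 0.0301]
[0.0009, -0.0417, 0.0002, 0.0009, -0.001, 0.0301]
```

View pics/s2.png

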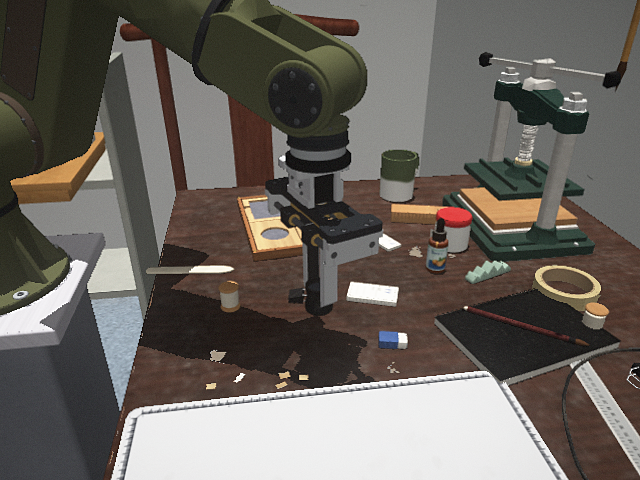

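The loupe is held upright below the fingers at about (320,303).

Emit:
jog_arm:
  motion:
    - [0.0095,-0.0405,0,0.001,-0.001,0.03,-1]
    - [0.0085,-0.041,0,0.001,-0.001,0.03,-1]
    - [0.007,-0.041,0,0.001,-0.001,0.03,-1]
    - [0.006,-0.0415,0,0.001,-0.001,0.03,-1]
    - [0.0045,-0.0415,0,0.001,-0.001,0.03,-1]

```text
time_s: 7.9
ee_pos: [0.5048, -0.0545, 0.0854]
eef_rot: [-3.138, 0.005, 0.194]
force: [0.4, 0.4, 0.5]
grip_width: 0.035
grip_force: 20.0
```

Emit:
jog_arm:
  motion:
    - [0.0035,-0.0415,0,0.001,-0.001,0.03,-1]
    - [0.002,-0.0415,0,0.001,-0.001,0.03,-1]
    - [0.001,-0.0415,0,0.001,-0.001,0.03,-1]
    - [0,0,0,0,0,0,-1]
    - [0,0,0,0,0,0,-1]

```text
time_s: 8.4
ee_pos: [0.4912, 0.0682, 0.0861]
eef_rot: [-3.135, 0.008, 0.107]
force: [-0.1, -0.1, -0.9]
grip_width: 0.0347
grip_force: 20.0
```

```bash
python3 - <<'E'
from h import *
plan((.494,.0665,.033),-84)
E
```

```text
pos [0.4912 0.0682 0.0861] close -83.9 -> -84.0 q [0.06 0.32 1.79 0.01 1.04 1.52] t 8.4 n 2
[0.0015, 0.0012, 0.0265, -0.0031, 0.0041, 0.0013]
[0.0014, 0.0011, 0.0265, -0.0031, 0.0041, 0.0013]
```

Emit:
jog_arm:
  motion:
    - [0.0015,0.001,0.0265,-0.003,0.004,0,-1]
    - [0.0015,0.001,0.0235,-0.003,0.004,0,-1]
    - [0,0,0,0,0,0,-1]
    - [0,0,0,0,0,0,-1]

```text
time_s: 8.8
ee_pos: [0.4944, 0.0654, 0.0367]
eef_rot: [-3.141, 0.0, 0.104]
force: [0.4, 0.2, -0.1]
grip_width: 0.0347
grip_force: 20.0
```

Emit:
jog_arm:
  motion:
    - [0,0,0.003,0,0,0,-1]
    - [0,0,0.002,0,0,0,-1]
    - [0,0,0,0,0,0,-1]

```text
time_s: 9.1
ee_pos: [0.4946, 0.0663, 0.0318]
eef_rot: [-3.141, -0.001, 0.105]
force: [0.6, -0.1, -1.5]
grip_width: 0.0349
grip_force: 20.0
```

Emit:
jog_arm:
  motion:
    - [0,0,0.0015,0,0,0,-1]
    - [0,0,0,0,0,0,-1]
    - [0,0,0,0,0,0,-1]

```text
time_s: 9.4
ee_pos: [0.4945, 0.0664, 0.0301]
eef_rot: [-3.141, -0.001, 0.105]
force: [0.5, -0.3, -0.7]
grip_width: 0.035
grip_force: 20.0
```

Emit:
jog_arm:
  motion:
    - [0,0,0,0,0,0,0.1]
    - [0,0,0,0,0,0,0.1]
    - [0,0,-0.03,0,0,0,0.1]
    - [0,0,-0.05,0,0,0,0.1]
    - [0,0,0,0,0,0,0]

```text
time_s: 9.9
ee_pos: [0.497, 0.0665, 0.1154]
eef_rot: [3.141, -0.009, 0.105]
force: [-0.4, -0.4, -0.5]
grip_width: 0.0477
grip_force: 0.0
```

```bash
sed -i 's/a2=min.*/a2=min(k,key=lambda q:abs(q-a)) if not exact else tgt/; s/step=.045)/step=.045,exact=False)/' h.py; python3 - <<'E'
from h import *
plan((.641,-.2665,.1),-104.3)
E
```

```text
pos [0.497  0.0665 0.1154] close -84.0 -> -104.3 q [0.06 0.28 1.76 0.   1.08 1.53] t 9.9 n 9
[0.012, 0.0385, 0.0018, -0.0002, -0.001, 0.0394]
[0.0135, 0.038, 0.0018, -0.0002, -0.001, 0.0394]
[0.015, 0.0374, 0.0018, -0.0002, -0.001, 0.0394]
[0.0165, 0.0368, 0.0018, -0.0002, -0.001, 0.0394]
[0.0179, 0.0361, 0.0018, -0.0002, -0.001, 0.0394]
[0.0193, 0.0354, 0.0018, -0.0002, -0.001, 0.0394]
[0.0207, 0.0346, 0.0018, -0.0002, -0.001, 0.0394]
[0.0221, 0.0337, 0.0018, -0.0002, -0.001, 0.0394]
[0.0234, 0.0329, 0.0017, -0.0002, -0.001, 0.0394]
```

Emit:
jog_arm:
  motion:
    - [0.012,0.0385,0.001,0,-0.001,0.0395,0]
    - [0.0135,0.038,0.001,0,-0.001,0.0395,0]
    - [0.015,0.0375,0.001,0,-0.001,0.0395,0]
    - [0.0165,0.037,0.001,0,-0.001,0.0395,0]
    - [0.018,0.036,0.001,0,-0.001,0.0395,0]

```text
time_s: 10.4
ee_pos: [0.5748, -0.1206, 0.1045]
eef_rot: [3.141, 0.005, -0.094]
force: [0.7, 0.7, 0.1]
grip_width: 0.0469
grip_force: 0.0
```

Emit:
jog_arm:
  motion:
    - [0.0195,0.0355,0.001,0,-0.001,0.0395,0]
    - [0.0205,0.0345,0.001,0,-0.001,0.0395,0]
    - [0.022,0.0335,0.001,0,-0.001,0.0395,0]
    - [0.0235,0.033,0.001,0,-0.001,0.0395,0]
    - [0,0,0,0,0,0,0]

```text
time_s: 10.9
ee_pos: [0.6384, -0.271, 0.0988]
eef_rot: [3.14, 0.009, -0.255]
force: [0.5, 1.4, 0.0]
grip_width: 0.047
grip_force: 0.0
```

```bash
python3 - <<'E'
from h import *
plan((.641,-.2665,.0065),-104.3)
im=ctrl.camera('wrist');t=ctrl.camera('top')[180:320,140:310]
print(proj(ctrl.camera_model('wrist'),[[.641,-.2665,.013]]))
t=cv2.resize(t,(400,330),interpolation=cv2.INTER_CUBIC);im=cv2.resize(im,(440,330))
save(np.hstack([im,t[:,:350]]),'m4.png')
E
```

```text
pos [ 0.6384 -0.271   0.0988] close -104.6 -> -104.3 q [-0.45  0.72  1.15 -0.    1.28  1.37] t 10.9 n 3
[0.0007, -0.0017, 0.0307, 0.0005, 0.003, -0.0018]
[0.0006, -0.0017, 0.0307, 0.0005, 0.003, -0.0018]
[0.0005, -0.0017, 0.0308, 0.0005, 0.003, -0.0018]
[[316.60427612 240.16950237]]
```

View pics/m4.png

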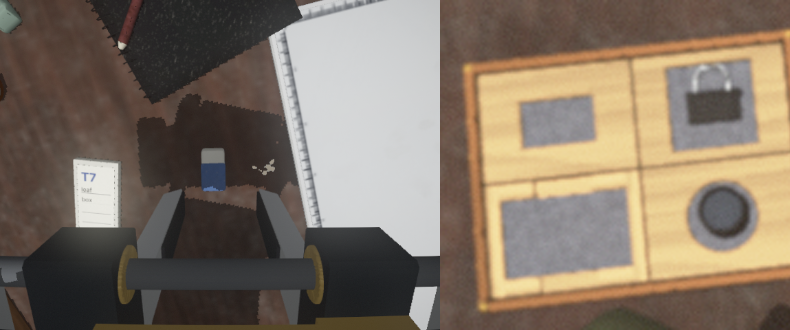

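The right panel shows the loupe standing in the round recess. The eraser appears at (310,247) in wrist pixels, a few mm off the prediction, so I'll re-measure with the arm settled.

Emit:
jog_arm:
  motion:
    - [0,0,0,0,0.009,0,0]
    - [0,0,0,0,0,0,0]
    - [0,0,0,0,0,0,0]

```text
time_s: 11.3
ee_pos: [0.6384, -0.2661, 0.1009]
eef_rot: [3.14, -0.001, -0.249]
force: [-0.5, -0.9, -0.7]
grip_width: 0.0471
grip_force: 0.0
```

```bash
python3 - <<'E'
from h import *
m=ctrl.camera_model('wrist');im=ctrl.camera('wrist')
hsv=cv2.cvtColor(im,cv2.COLOR_RGB2HSV);H,S,V=[hsv[...,i].astype(int) for i in range(3)]
def big(mask,box):
    w=np.zeros(mask.shape,np.uint8);x0,y0,x1,y1=box;w[y0:y1,x0:x1]=mask[y0:y1,x0:x1]
    c=max(cv2.findContours(w,0,cv2.CHAIN_APPROX_NONE)[0],key=cv2.contourArea)[:,0].astype(float)
    return c
for nm,mk in [('all',((S<60)&(V>100))|((H>100)&(H<130)&(S>90)&(V>40))),('blue',(H>100)&(H<130)&(S>90)&(V>40))]:
    c=big(mk.astype(np.uint8),(270,190,350,300));P=plane(m,c,.013)[:,:2]*1000
    print(nm,c.mean(0),cv2.minAreaRect(P.astype(np.float32)))
plan((.641,-.2665,.0065),-104.3)
E
```

```text
all [317.01685393 245.42134831] ((638.0653076171875, -264.6374206542969), (22.336454391479492, 41.06693649291992), 76.20940399169922)
blue [317.30434783 255.31884058] ((631.6121826171875, -263.1302490234375), (22.390169143676758, 26.579792022705078), 75.72332000732422)
pos [ 0.6384 -0.2663  0.1009] close -104.3 -> -104.3 q [-0.45  0.71  1.17 -0.    1.27  1.37] t 11.35 n 3
[0.0008, -0.0002, 0.0315, 0.0005, -0.0003, 0.0001]
[0.0008, -0.0002, 0.0315, 0.0005, -0.0003, 0.0001]
[0.0008, -0.0002, 0.0315, 0.0005, -0.0003, 0.0001]
```

Emit:
jog_arm:
  motion:
    - [0,-0.001,0.0315,0,0,0,0]
    - [0,0,0.0315,0,0,0,0]
    - [0,0,0.0295,0,0,0,0]
    - [0,0,0,0,0,0,0]
    - [0,0,0,0,0,0,0]
  squeeze: 15

```text
time_s: 11.85
ee_pos: [0.6389, -0.266, 0.0087]
eef_rot: [3.14, -0.001, -0.25]
force: [0.9, 0.5, 0.4]
grip_width: 0.0471
grip_force: 0.0
```

Emit:
jog_arm:
  motion:
    - [0,0,0.002,0,0,0,-1]
    - [0,0,0,0,0,0,-1]
    - [0,0,0,0,0,0,-1]
    - [0,0,0,0,0,0,-1]
    - [0,0,0,0,0,0,-1]

```text
time_s: 12.35
ee_pos: [0.639, -0.2662, 0.0068]
eef_rot: [3.14, -0.002, -0.25]
force: [-1.0, 0.4, 5.8]
grip_width: 0.0232
grip_force: 15.0
```

Emit:
jog_arm:
  motion:
    - [0,0,-0.02,0,0,0,-1]
    - [0,0,-0.04,0,0,0,-1]
    - [0,0,-0.02,0,0,0,-1]
    - [0,0,0,0,0,0,-1]

```text
time_s: 12.75
ee_pos: [0.6399, -0.2666, 0.0895]
eef_rot: [3.139, -0.006, -0.25]
force: [-1.3, -0.4, 0.2]
grip_width: 0.0228
grip_force: 15.0
```

```bash
python3 - <<'E'
from h import *
plan((.5654,.1934,.085),6.7,exact=True)
E
```

```text
pos [ 0.6399 -0.2666  0.0895] close -104.3 -> 6.7 q [-0.45  0.72  1.18 -0.    1.24  1.37] t 12.75 n 14
[-0.0133, -0.0305, 0.0002, 0.0005, -0.0001, -0.1384]
[-0.009, -0.0321, 0.0002, 0.0005, -0.0001, -0.1384]
[-0.0044, -0.033, 0.0002, 0.0005, -0.0001, -0.1384]
[0.0002, -0.0333, 0.0002, 0.0005, -0.0001, -0.1384]
[0.0047, -0.0329, 0.0002, 0.0005, -0.0001, -0.1384]
[0.0092, -0.032, 0.0003, 0.0005, -0.0001, -0.1384]
[0.0136, -0.0304, 0.0003, 0.0005, -0.0001, -0.1384]
[0.0176, -0.0282, 0.0003, 0.0005, -0.0001, -0.1384]
[0.0214, -0.0255, 0.0003, 0.0005, -0.0001, -0.1384]
[0.0247, -0.0223, 0.0003, 0.0005, -0.0001, -0.1384]
[0.0275, -0.0187, 0.0003, 0.0005, -0.0001, -0.1384]
[0.0298, -0.0147, 0.0003, 0.0005, -0.0001, -0.1384]
[0.0316, -0.0105, 0.0003, 0.0005, -0.0001, -0.1384]
[0.0327, -0.006, 0.0003, 0.0005, -0.0001, -0.1384]
```

Emit:
jog_arm:
  motion:
    - [-0.0135,-0.0305,0,0,0,-0.1385,-1]
    - [-0.009,-0.032,0,0,0,-0.1385,-1]
    - [-0.0045,-0.033,0,0,0,-0.1385,-1]
    - [0,-0.0335,0,0,0,-0.1385,-1]
    - [0.0045,-0.033,0,0,0,-0.1385,-1]

```text
time_s: 13.25
ee_pos: [0.6102, -0.1001, 0.0842]
eef_rot: [3.142, 0.002, 0.448]
force: [0.8, -0.1, -0.7]
grip_width: 0.0227
grip_force: 15.0
```

Emit:
jog_arm:
  motion:
    - [0.009,-0.032,0,0,0,-0.1385,-1]
    - [0.0135,-0.0305,0,0,0,-0.1385,-1]
    - [0.0175,-0.028,0,0,0,-0.1385,-1]
    - [0.0215,-0.0255,0,0,0,-0.1385,-1]
    - [0.0245,-0.0225,0,0,0,-0.1385,-1]

```text
time_s: 13.75
ee_pos: [0.5832, 0.0637, 0.0841]
eef_rot: [-3.141, 0.002, 1.14]
force: [0.1, -0.0, -0.6]
grip_width: 0.0229
grip_force: 15.0
```

Emit:
jog_arm:
  motion:
    - [0.0275,-0.0185,0,0,0,-0.1385,-1]
    - [0.03,-0.0145,0,0,0,-0.1385,-1]
    - [0.0315,-0.0105,0,0,0,-0.1385,-1]
    - [0.0325,-0.006,0,0,0,-0.1385,-1]
    - [0,0,0,0,0,0,-1]

```text
time_s: 14.25
ee_pos: [0.5618, 0.1966, 0.0839]
eef_rot: [-3.14, 0.001, 1.696]
force: [0.2, -1.6, -0.7]
grip_width: 0.0233
grip_force: 15.0
```

Emit:
jog_arm:
  motion:
    - [0,0,0,0,0,0,-1]
    - [0,0,0,0,0,0,-1]

```text
time_s: 14.45
ee_pos: [0.5631, 0.1926, 0.0846]
eef_rot: [-3.141, 0.002, 1.687]
force: [0.2, 0.1, -1.0]
grip_width: 0.0229
grip_force: 15.0
```

```bash
python3 - <<'E'
from h import *
plan((.5654,.1934,.0205),6.7)
im=ctrl.camera('wrist');save(im,'w5.png')
E
```

```text
pos [0.5631 0.1926 0.0846] close 6.6 -> 6.7 q [ 0.27  0.52  1.51 -0.    1.12  0.15] t 14.45 n 2
[0.0003, 0.0012, 0.032, -0.0005, 0.0008, -0.0006]
[0.0003, 0.0012, 0.032, -0.0005, 0.0008, -0.0006]
```

View pics/w5.png

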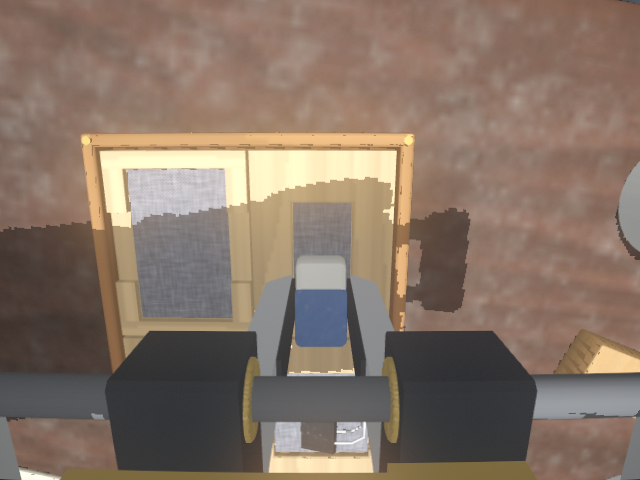

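The eraser is held level and square, just above the slot at about (322,240).

Emit:
jog_arm:
  motion:
    - [0,0.001,0.032,0,0,0,-1]
    - [0,0.0015,0.027,0,0,0,-1]
    - [0,0,0,0,0,0,-1]
    - [0,0,0,0,0,0,-1]

```text
time_s: 14.9
ee_pos: [0.5659, 0.1931, 0.0267]
eef_rot: [-3.141, 0.001, 1.687]
force: [0.4, -0.1, 0.6]
grip_width: 0.0228
grip_force: 15.0
```

Emit:
jog_arm:
  motion:
    - [0,0,0.004,0,0,0,-1]
    - [0,0,0.002,0,0,0,-1]
    - [0,0,0,0,0,0,-1]
    - [0,0,0,0,0,0,-1]

```text
time_s: 15.3
ee_pos: [0.5658, 0.1938, 0.0207]
eef_rot: [3.141, 0.001, 1.689]
force: [-0.7, 0.6, 0.2]
grip_width: 0.023
grip_force: 15.0
```

Emit:
jog_arm:
  motion:
    - [0,0,0,0,0,0,-0.25]
    - [0,0,0,0,0,0,-0.25]
    - [0,0,-0.03,0,0,0,-0.25]
    - [0,0,-0.05,0,0,0,0]
    - [0,0,0,0,0,0,0.5]

```text
time_s: 15.8
ee_pos: [0.5684, 0.1947, 0.1068]
eef_rot: [3.132, -0.0, 1.689]
force: [0.2, 0.2, -0.1]
grip_width: 0.0479
grip_force: 0.0
```

```bash
python3 - <<'E'
from h import *
plan((.639,-.146,.1),69.9)
E
```

```text
pos [0.5684 0.1947 0.1068] close 6.8 -> 69.9 q [ 0.27  0.5   1.48 -0.    1.15  0.15] t 15.8 n 8
[-0.0433, 0.0037, 0.0009, 0.0011, 0.0006, -0.1377]
[-0.0434, -0.0022, 0.0008, 0.0011, 0.0006, -0.1377]
[-0.0427, -0.0082, 0.0008, 0.0011, 0.0006, -0.1377]
[-0.0412, -0.014, 0.0008, 0.0011, 0.0006, -0.1377]
[-0.0389, -0.0195, 0.0008, 0.0011, 0.0006, -0.1377]
[-0.0358, -0.0246, 0.0008, 0.0011, 0.0006, -0.1377]
[-0.0321, -0.0293, 0.0008, 0.0011, 0.0006, -0.1377]
[-0.0278, -0.0335, 0.0008, 0.0011, 0.0006, -0.1377]
```

Emit:
jog_arm:
  motion:
    - [-0.0435,0.0035,0,0,0,-0.1375,0.5]
    - [-0.0435,-0.002,0,0,0,-0.1375,0.5]
    - [-0.0425,-0.008,0,0,0,-0.1375,0.5]
    - [-0.041,-0.014,0,0,0,-0.1375,0.5]
    - [-0.039,-0.0195,0,0,0,-0.1375,0.5]

```text
time_s: 16.3
ee_pos: [0.6099, -0.0207, 0.1005]
eef_rot: [-3.141, 0.001, 2.382]
force: [-0.2, 0.1, 0.4]
grip_width: 0.0701
grip_force: 0.0
```

Emit:
jog_arm:
  motion:
    - [-0.036,-0.0245,0,0,0,-0.1375,0.5]
    - [-0.032,-0.0295,0,0,0,-0.1375,0.5]
    - [-0.028,-0.0335,0,0,0,-0.1375,0.5]
    - [0,0,0,0,0,0,0.5]
    - [0,0,0,0,0,0,0.5]

```text
time_s: 16.8
ee_pos: [0.636, -0.1476, 0.1002]
eef_rot: [-3.141, 0.0, 2.786]
force: [0.1, 0.5, -0.3]
grip_width: 0.0709
grip_force: 0.0
```

Emit:
jog_arm:
  motion:
    - [0,0,0,0,0,0,0.5]

```text
time_s: 16.9
ee_pos: [0.6361, -0.146, 0.1005]
eef_rot: [-3.141, 0.0, 2.788]
force: [0.2, -0.1, -0.3]
grip_width: 0.0706
grip_force: 0.0
```

```bash
python3 - <<'E'
from h import *
m=ctrl.camera_model('wrist');im=ctrl.camera('wrist')
hsv=cv2.cvtColor(im,cv2.COLOR_RGB2HSV);S,V=hsv[...,1].astype(int),hsv[...,2]
w=((S<60)&(V>110)).astype(np.uint8);w[:150]=0;w[310:]=0;w[:,:220]=0;w[:,420:]=0
c=max(cv2.findContours(w,0,2)[0],key=cv2.contourArea)[:,0].astype(float);P=plane(m,c,.009)[:,:2]*1000
print(c.mean(0),cv2.minAreaRect(P.astype(np.float32)))
t=ctrl.camera('top')[180:320,140:310]
t=cv2.resize(t,(400,330),interpolation=cv2.INTER_CUBIC)
save(np.hstack([cv2.resize(im,(440,330)),t[:,:350]]),'m6.png')
plan((.639,-.146,.003),69.9)
E
```

```text
[301.63358779 206.41221374] ((631.09619140625, -152.32095336914062), (63.81914520263672, 84.20873260498047), 71.01420593261719)
pos [ 0.6362 -0.1457  0.1008] close 69.8 -> 69.9 q [-0.28  0.62  1.31 -0.    1.21 -1.5 ] t 17.0 n 3
[-0.0009, 0.0003, 0.0326, -0.0004, 0.0002, -0.0005]
[-0.0009, 0.0003, 0.0326, -0.0004, 0.0002, -0.0005]
[-0.0009, 0.0002, 0.0326, -0.0004, 0.0002, -0.0005]
```

View pics/m6.png

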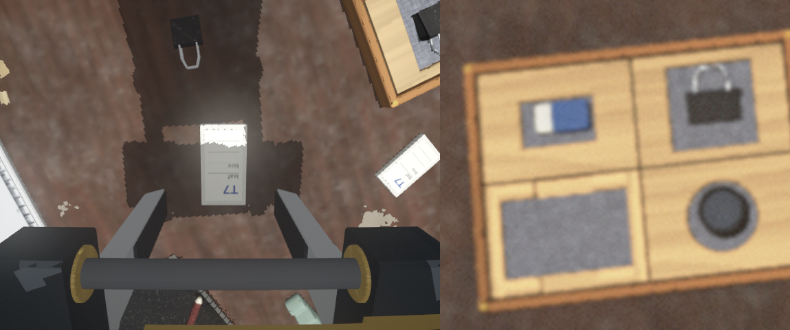

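The eraser lies in the slot and the loupe and wide clip are still in place. The tag block is centred at about (325,240) in the wrist view, square to the fingers.

Emit:
jog_arm:
  motion:
    - [-0.001,0,0.032,0,0,0,0.5]
    - [-0.001,0,0.032,0,0,0,0.5]
    - [-0.001,0,0.03,0,0,0,0.5]
    - [0,0,0,0,0,0,0.5]
    - [0,0,0,0,0,0,0.5]

```text
time_s: 17.5
ee_pos: [0.6393, -0.1476, 0.0076]
eef_rot: [-3.14, 0.001, 2.789]
force: [0.5, 0.3, -0.1]
grip_width: 0.0703
grip_force: 0.0
```

Emit:
jog_arm:
  motion:
    - [0,0,0.0045,0,0,0,0.3]
    - [0,0,0,0,0,0,-1]
    - [0,0,0,0,0,0,-1]
    - [0,0,0,0,0,0,-1]
    - [0,0,0,0,0,0,-1]

```text
time_s: 18.0
ee_pos: [0.6393, -0.1482, 0.003]
eef_rot: [-3.141, 0.001, 2.789]
force: [-0.5, 1.0, 5.1]
grip_width: 0.0439
grip_force: 15.0
```

Emit:
jog_arm:
  motion:
    - [0,0,0,0,0,0,-1]
    - [0,0,-0.02,0,0,0,-1]
    - [0,0,-0.04,0,0,0,-1]
    - [0,0,-0.02,0,0,0,-1]
    - [0,0,0,0,0,0,-1]

```text
time_s: 18.5
ee_pos: [0.6404, -0.1485, 0.0856]
eef_rot: [-3.141, 0.006, 2.789]
force: [-0.8, -0.3, -1.3]
grip_width: 0.0436
grip_force: 15.0
```

```bash
python3 - <<'E'
from h import *
plan((.48,.1836,.09),6.6)
E
```

```text
pos [ 0.6404 -0.1485  0.0856] close 69.8 -> 6.6 q [-0.28  0.64  1.31 -0.    1.18 -1.5 ] t 18.5 n 9
[0.0295, 0.0285, -0.0007, 0.0003, 0.0006, 0.1225]
[0.0327, 0.0247, -0.0007, 0.0003, 0.0006, 0.1225]
[0.0355, 0.0205, -0.0007, 0.0003, 0.0006, 0.1225]
[0.0377, 0.016, -0.0006, 0.0003, 0.0006, 0.1225]
[0.0394, 0.0112, -0.0006, 0.0003, 0.0006, 0.1225]
[0.0405, 0.0063, -0.0006, 0.0003, 0.0006, 0.1225]
[0.041, 0.0013, -0.0006, 0.0003, 0.0006, 0.1225]
[0.0408, -0.0037, -0.0005, 0.0003, 0.0006, 0.1225]
[0.0401, -0.0086, -0.0005, 0.0003, 0.0006, 0.1225]
```

Emit:
jog_arm:
  motion:
    - [0.0295,0.0285,-0.001,0,0,0.1225,-1]
    - [0.0325,0.0245,-0.001,0,0,0.1225,-1]
    - [0.0355,0.0205,-0.001,0,0.001,0.1225,-1]
    - [0.0375,0.016,-0.001,0,0.001,0.1225,-1]
    - [0.0395,0.011,-0.001,0,0.001,0.1225,-1]

```text
time_s: 19.0
ee_pos: [0.5485, 0.0373, 0.0858]
eef_rot: [-3.139, -0.003, 2.171]
force: [0.5, 0.2, -0.0]
grip_width: 0.044
grip_force: 15.0
```

Emit:
jog_arm:
  motion:
    - [0.0405,0.0065,0,0,0,0.1225,-1]
    - [0.041,0.0015,0,0,0,0.1225,-1]
    - [0.041,-0.0035,0,0,0,0.1225,-1]
    - [0.04,-0.0085,0,0,0,0.1225,-1]
    - [0,0,0,0,0,0,-1]

```text
time_s: 19.5
ee_pos: [0.4768, 0.187, 0.0862]
eef_rot: [-3.138, -0.001, 1.684]
force: [0.4, -0.9, 0.2]
grip_width: 0.0438
grip_force: 15.0
```

Emit:
jog_arm:
  motion:
    - [0,0,0,0,0,0,-1]
    - [0,0,0,0,0,0,-1]

```text
time_s: 19.7
ee_pos: [0.4793, 0.1832, 0.0867]
eef_rot: [-3.139, -0.001, 1.687]
force: [0.5, -0.4, -0.1]
grip_width: 0.0439
grip_force: 15.0
```

```bash
python3 - <<'E'
from h import *
plan((.48,.1836,.017),6.6)
im=ctrl.camera('wrist');save(im,'w7.png')
E
```

```text
pos [0.4793 0.1832 0.0867] close 6.7 -> 6.6 q [0.29 0.35 1.75 0.   1.04 0.18] t 19.7 n 2
[0.0001, 0.0005, 0.0349, -0.0013, -0.0003, 0.0006]
[0.0002, 0.0004, 0.0349, -0.0013, -0.0003, 0.0006]
```

View pics/w7.png

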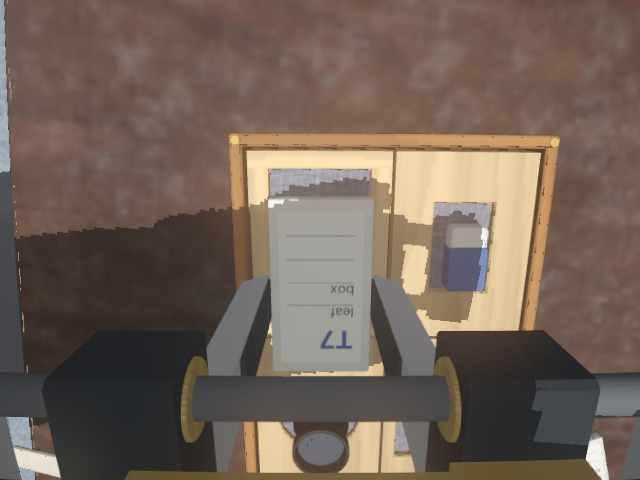

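The tags are held level over the long recess, centred between the pads at about (320,284).

Emit:
jog_arm:
  motion:
    - [0,0.0005,0.033,0,0,0,-1]
    - [0,0,0.027,0,0,0,-1]
    - [0,0,0,0,0,0,-1]
    - [0,0,0,0,0,0,-1]

```text
time_s: 20.15
ee_pos: [0.4799, 0.1835, 0.0277]
eef_rot: [-3.139, -0.001, 1.686]
force: [-0.5, -0.6, 0.0]
grip_width: 0.0441
grip_force: 15.0
```

Emit:
jog_arm:
  motion:
    - [0,0,0.003,0,0,0,-1]
    - [0,0,0.003,0,0,0,-1]
    - [0,0,0.003,0,0,0,-1]
    - [0,0,0,0,0,0,-1]
    - [0,0,0,0,0,0,-1]

```text
time_s: 20.65
ee_pos: [0.4796, 0.1842, 0.0185]
eef_rot: [-3.14, -0.001, 1.686]
force: [0.5, 0.1, 0.4]
grip_width: 0.0439
grip_force: 15.0
```

Emit:
jog_arm:
  motion:
    - [0,0,0.0015,0,0,0,-1]
    - [0,0,0,0,0,0,-1]
    - [0,0,0,0,0,0,-1]

```text
time_s: 20.95
ee_pos: [0.4795, 0.1841, 0.0168]
eef_rot: [-3.14, -0.001, 1.686]
force: [0.6, -0.2, 0.1]
grip_width: 0.0434
grip_force: 15.0
```

Tips clear of the table by 17 mm put the tags about 1 mm above the felt. Open a little and lift.

Emit:
jog_arm:
  motion:
    - [0,0,0,0,0,0,0.08]
    - [0,0,0,0,0,0,0.08]
    - [0,0,-0.03,0,0,0,0.08]
    - [0,0,-0.05,0,0,0,0.08]
    - [0,0,-0.05,0,0,0,0.08]

```text
time_s: 21.45
ee_pos: [0.4792, 0.1838, 0.1482]
eef_rot: [-3.138, -0.001, 1.686]
force: [0.1, 0.3, 0.5]
grip_width: 0.0508
grip_force: 0.0
```

Emit:
jog_arm:
  motion:
    - [-0.045,0,0,0,0,0,0.08]
    - [-0.045,0,0,0,0,0,0.08]
    - [-0.045,0,0,0,0,0,0.08]
    - [-0.045,0,0,0,0,0,0.08]
    - [-0.045,0,0,0,0,0,0.08]

```text
time_s: 21.95
ee_pos: [0.5056, -0.0413, 0.1468]
eef_rot: [-3.14, -0.001, 1.686]
force: [0.6, 0.9, 0.7]
grip_width: 0.0505
grip_force: 0.0
```

Emit:
jog_arm:
  motion:
    - [-0.045,0,0,0,0,0,0.08]
    - [-0.045,0,0,0,0,0,0.08]
    - [0,0,0,0,0,0,0.08]
    - [0,0,0,0,0,0,0.08]

```text
time_s: 22.35
ee_pos: [0.5159, -0.1294, 0.1463]
eef_rot: [-3.139, -0.001, 1.685]
force: [-0.5, 0.0, -0.0]
grip_width: 0.0506
grip_force: 0.0
```

```bash
python3 - <<'E'
from h import *
t=cv2.resize(ctrl.camera('top')[170:350,130:480],(780,401),interpolation=cv2.INTER_CUBIC);save(t,'t8.png')
E
```

```text
(no output)
```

View pics/t8.png

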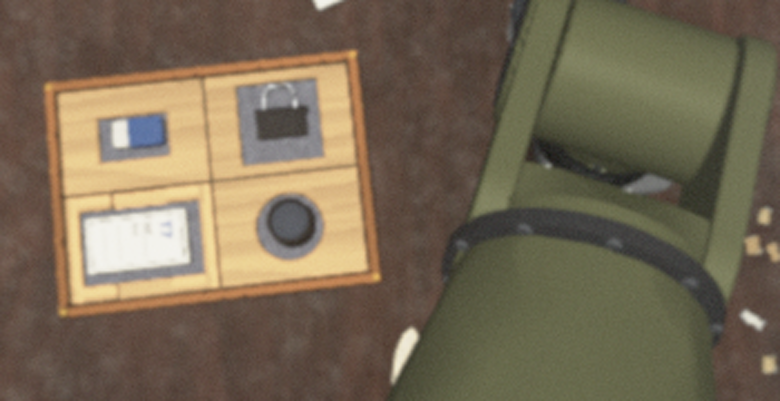

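The top view shows all four parts flat inside their recesses: eraser (137,131), clip (281,123), tags (136,240) and loupe (291,222). Earlier views showed the spool and narrow clip where they started. Handing in.

```bash
python3 -c "
from station import ctrl
print(ctrl.hand_in())"
```

```text
the job is handed in; nothing more can be done
None
```

I packed the loupe, eraser, wide clip and tags, each in its own recess, and handed the job in at about 22 s of the 96 s allowed; the last top view shows all four lying inside, no verdict came back, and the spool and narrow clip were never touched by the arm (the arm hid them in that last view).

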